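Move a row of dried lids from the drying rack onto their turned boxes

ROBOT

A 6-joint arm with a two-finger parallel gripper is mounted at the origin on the work surface. World frame = base frame: x ahead of the robot, y to its left, z up, the work surface at z = 0. Lengths are in m, angles in rad, forces in N, time in s.
With the tool pointing down it reaches from about 0.2 to 0.875 m from the base axis. Payload 3.4 kg.
Tool frame: the origin (TCP) lies midway between the tips of the shut fingers; the grasp point (between the pads) lies 19 mm behind it; z points along the fingers, y is the direction in which the jaws open and shut (so a half turn about z gives the same grasp; the last joint's range is limited). The gripper opens to 94 mm and grips with 3 to 60 N. Pads are 16 mm wide; open, the fingers measure 119 mm over their backs; the gripper's body (75 mm by 177 mm) begins 78 mm behind the grasp point.
Start: joints at [1.042, 0.276, 1.505, -0, 1.361, -0.121], TCP at [0.228, 0.528, 0.205] pointing down, gripper open.
Joint ranges: [-2.89, 2.89], [-0.75, 2.08], [0.22, 2.7], [-1.18, 4.32], [0.11, 2.71], [-2.7, 2.7]. Speed limits (rad/s): [2.57, 2.57, 3.14, 3.14, 3.14, 3.14].

INTERFACE

Orientations are given as a unit quaternion [w, x, y, z].
In Python, from workcell import status, capture, camera_params, ticket, search_frame gives the robot as it stands.
- The arm moves only by the shell command python3 -m pendant 'ROWS'. ROWS is JSON, a list of rows, each a list of 5 numbers: the closure, from -1 (fully open) to 1 (shut), so that 0 is half open, then the shift along the tool's x, y, z in units of 40 mm (1.0 is 40 mm), then the turn about the tool's z in units of 8 degrees (1.0 is 8 degrees). In form: [[hand, x, y, z, yaw], ...]. A call has 1 to 5 rows; each row is the pose to reach, as a shift and turn from the pose commanded when the call began, along the tool's axes at that moment; what a row does not reach only later rows make up. A row lasts 1/10 s, in which the tool goes at most 50 mm and 8.59 degrees, less where a joint would pass 70% of its speed; a pose out of reach is approached as far as the arm can. A call with a gripper value outside its range is refused whole. The fingers move at their own pace and stop on an object; the grip force is fixed at half the most. Time passes only in rows, so rows that repeat a pose let the fingers close. It gives the time, the measured TCP pose, the force and the opening at its end, in the units of the state.
- status.get_state(): the state, without advancing time (a new reading comes with each control period).
- capture(name): name is "side" or "top" or "wrist"; returns the picture (400x640x3 uint8, red, green, blue); there is no depth.
- camera_params(name): a dict with "mtx" (3x3 intrinsics, pixels), "T" (4x4, takes a point from camera to world coordinates). Camera axes: x right, y down, z forward; pixel columns grow to the right and rows downward; lengths in m; the calibration is good to about 2 mm. A picture is of the moment at which its call begins: read the wrist's pose just before it. camera_params takes no time and is no camera call; for the wrist camera it gives the pose at the moment of the call.
- ticket.job_done(): hands the job in, once; it reports no verdict.
Trained networks look in the newest picture that a camera, given by its name, has taken for a name from the list of things; names that differ only in an ending like _2 or _b are one class to them, and where a whole thing is asked for, a point or a joint stands for the part that bears it (a point fixed in the world has none). Each returns a list of dicts, best first, with "conf" (0 to 1); they miss things now and then, are a little off and sometimes report something else, mostly with a low value. They report only what shows in the picture. A call takes as long as a camera call. They do not tell look-alikes from the thing itself.
- search_frame(camera, thing): "xyz" ([x, y, z] in m, in world coordinates, good to about 4 mm: the middle of the surface that is visible of it).
The state is a dict: "t": time; "joint_pos": joint angles; "joint_vel": joint speeds; "joint_torque": joint torques, N m; "tcp_pos": TCP position; "tool_rot": TCP orientation; "ft_force": force on the tool from outside, world axes, zero at the start; "ft_torque": the same for the moment, N m; "finger_gap": opening from 0.0 (shut) to 1.0 (fully open).
Only numpy, scipy, OpenCV 4.12 (cv2) and the standard library are available. Lean on these libraries where they do the work, as an engineer would, in place of code of your own. Each camera call takes 0.05 s, during which the arm holds its last target. There are 200 camera calls.

TASK

The oiled lids on the slatted drying rack are dry. Move all four across to the row of open boxes in the other rack, each onto the box it was turned for (the one of its own diameter), seated all round with its flange flat on the rim - a light push at most, so that no tapered spigot gets jammed. Leave the boxes standing in their bays, and do not disturb the wax jar or the brush.

Things in the scene. Friction and masses are not known exactly. Their poses are not given: they have to be found in the camera images.
- lid_tiny_center (a point): Smallest of four turned beech lids, 47 mm tall, standing on its spigot on the slatted drying rack: flange 48 mm across, 7 thick; on it a straight round knob 20 across, 28 tall; under it a tapered spigot 12 deep, 33 across at the flange, 26 at its foot. Point: on the axis half-way up, 23.5 above the foot, 4.5 above the flange's top, 11.5 above its underside; z up along the knob.
- lid_small_center (a point): Second smallest of four turned beech lids, 47 mm tall, standing on its spigot on the slatted drying rack: flange 60 mm across, 7 thick; on it a straight round knob 20 across, 28 tall; under it a tapered spigot 12 deep, 45 across at the flange, 38 at its foot. Point: on the axis half-way up, 23.5 above the foot, 4.5 above the flange's top, 11.5 above its underside; z up along the knob.
- lid_medium_center (a point): Second largest of four turned beech lids, 47 mm tall, standing on its spigot on the slatted drying rack: flange 72 mm across, 7 thick; on it a straight round knob 20 across, 28 tall; under it a tapered spigot 12 deep, 57 across at the flange, 50 at its foot. Point: on the axis half-way up, 23.5 above the foot, 4.5 above the flange's top, 11.5 above its underside; z up along the knob.
- lid_large_center (a point): Largest of four turned beech lids, 47 mm tall, standing on its spigot on the slatted drying rack: flange 84 mm across, 7 thick; on it a straight round knob 20 across, 28 tall; under it a tapered spigot 12 deep, 69 across at the flange, 62 at its foot. Point: on the axis half-way up, 23.5 above the foot, 4.5 above the flange's top, 11.5 above its underside; z up along the knob.
- box_tiny_mouth (a point): Smallest of four open turned beech boxes: a loose round pot 48 mm across, 48 tall, wall 6, mouth 36 wide, upright in a bay of the solid-bottomed wooden rack. Point: centre of the mouth, level with the rim; z up. The lid of the same diameter fits: its spigot drops in with 1.5 mm to spare all round and the flange rests on the rim (lid point then 11.5 above this point).
- box_small_mouth (a point): Second smallest of four open turned beech boxes: a loose round pot 60 mm across, 53 tall, wall 6, mouth 48 wide, upright in a bay of the solid-bottomed wooden rack. Point: centre of the mouth, level with the rim; z up. The lid of the same diameter fits: its spigot drops in with 1.5 mm to spare all round and the flange rests on the rim (lid point then 11.5 above this point).
- box_medium_mouth (a point): Second largest of four open turned beech boxes: a loose round pot 72 mm across, 58 tall, wall 6, mouth 60 wide, upright in a bay of the solid-bottomed wooden rack. Point: centre of the mouth, level with the rim; z up. The lid of the same diameter fits: its spigot drops in with 1.5 mm to spare all round and the flange rests on the rim (lid point then 11.5 above this point).
- box_large_mouth (a point): Largest of four open turned beech boxes: a loose round pot 84 mm across, 63 tall, wall 6, mouth 72 wide, upright in a bay of the solid-bottomed wooden rack. Point: centre of the mouth, level with the rim; z up. The lid of the same diameter fits: its spigot drops in with 1.5 mm to spare all round and the flange rests on the rim (lid point then 11.5 above this point).
- wax_jar: Bystander: amber glass jar with a steel cap, 64 mm in diameter, 70 mm tall, standing on the bench beside the racks. Origin at the centre of its underside.
- brush: Bystander: a brush lying flat on the bench beside the racks, on the other side from the jar, 200 mm long along its x axis, 42 wide, 20 thick, bristles to +x. Origin at the middle of its length, on its underside.
Things that resemble listed ones, but are neither listed nor needed, are in the scene too. Leave any yellow look-alike of the part that bears lid_small_center alone.

How it is judged:
At the end, for the whole second after the job is handed in: Each lid is on the box of its own diameter: centred within 6 mm, its flange within 3 mm of the rim, lid and box upright within 0.08 rad, at rest; no box is more than 30 mm from where it stood (horizontal distance between lid_tiny_center and box_tiny_mouth below 0.006 m and z of lid_tiny_center in the frame of box_tiny_mouth below 0.0145 m and angle between each of lid_tiny_center, box_tiny_mouth, lid_small_center, box_small_mouth, lid_medium_center, box_medium_mouth, lid_large_center, box_large_mouth's own z axis and vertical below 0.08 rad and distance of each of box_tiny_mouth, box_small_mouth, box_medium_mouth, box_large_mouth from where it was at the start of the episode below 0.03 m and linear speed of each of lid_tiny, lid_small, lid_medium, lid_large below 0.02 m/s and horizontal distance between lid_small_center and box_small_mouth below 0.006 m and z of lid_small_center in the frame of box_small_mouth below 0.0145 m and horizontal distance between lid_medium_center and box_medium_mouth below 0.006 m and z of lid_medium_center in the frame of box_medium_mouth below 0.0145 m and horizontal distance between lid_large_center and box_large_mouth below 0.006 m and z of lid_large_center in the frame of box_large_mouth below 0.0145 m); the robot touches nothing.
It fails at once if a lid is forced onto a box with more than 60 N (contact force between any of lid_tiny, lid_small, lid_medium, lid_large and box_tiny above 60 N or contact force between any of lid_tiny, lid_small, lid_medium, lid_large and box_small above 60 N or contact force between any of lid_tiny, lid_small, lid_medium, lid_large and box_medium above 60 N or contact force between any of lid_tiny, lid_small, lid_medium, lid_large and box_large above 60 N).
It fails at once if the wax_jar is pushed aside by more than 30 mm (distance of wax_jar from where it was at the start of the episode above 0.03 m).
It fails at once if the brush is pushed aside by more than 30 mm (distance of brush from where it was at the start of the episode above 0.03 m).
It also fails if it takes over 112 s, if anything falls off the work surface, if the arm or the gripper's body presses on something with over 40 N, if the wrist force passes 120 N, or if a joint passes its speed limit or range.

## Working session

There is one attempt and no reset: what is moved stays moved. The work goes in short steps, Python scripts to look and compute and a shell command to move; the robot and the scene stay as the last step left them, time stands still between calls to the robot, and variables do not carry over. Pictures are saved under pics/ and viewed, about 12 in all and at most 16, crops included, and the job is handed in when it is done.

```bash
mkdir -p pics; ls; python3 - <<'E'
from workcell import status,capture,camera_params,search_frame
import cv2,numpy as np
s=status.get_state();print(s['t'],s['tcp_pos'],s['tool_rot'],s['finger_gap'])
for c in ['top','side']:
    im=capture(c);cv2.imwrite(f'pics/{c}0.png',im[:,:,::-1])
    p=camera_params(c);print(c,np.round(p['mtx'],1).tolist(),np.round(p['T'],3).tolist())
    if c=='top':
        for n in ['lid_tiny_center','lid_small_center','lid_medium_center','lid_large_center','box_tiny_mouth','box_small_mouth','box_medium_mouth','box_large_mouth','wax_jar','brush']:
            K=p['mtx'];Ti=np.linalg.inv(p['T'])
            for d in search_frame(c,n)[:3]:
                q=K@(Ti@np.r_[d['xyz'],1])[:3];print(n,round(d['conf'],2),np.round(d['xyz'],4),np.round(q[:2]/q[2]))
print(status.get_state()['t'])
E
```

```text
pics
0.0 [0.22778733 0.52737207 0.2046487 ] [-2.70768653e-04  2.02499913e-01  9.79281891e-01 -8.30710255e-04] 0.9998953984104203
top [[419.5, 0.0, 316.2], [0.0, 419.5, 197.0], [0.0, 0.0, 1.0]] [[-0.018, -0.991, 0.131, 0.442], [-1.0, 0.015, -0.019, 0.006], [0.017, -0.131, -0.991, 1.09], [0.0, 0.0, 0.0, 1.0]]
lid_tiny_center 0.54 [ 0.6348 -0.007   0.0431] [313. 176.]
lid_small_center 0.79 [0.6401 0.0839 0.0428] [277. 174.]
lid_small_center 0.66 [0.7323 0.2199 0.0181] [225. 142.]
lid_medium_center 0.81 [ 0.6304 -0.1959  0.0374] [387. 177.]
lid_large_center 0.71 [ 0.6383 -0.103   0.0403] [351. 174.]
box_tiny_mouth 0.92 [ 0.4597 -0.1952  0.0573] [391. 244.]
box_small_mouth 0.86 [ 0.4581 -0.0991  0.068 ] [352. 245.]
box_medium_mouth 0.81 [0.4823 0.0925 0.067 ] [273. 236.]
box_large_mouth 0.65 [ 0.4681 -0.0055  0.0738] [314. 242.]
wax_jar 0.8 [0.4999 0.3478 0.0699] [167. 231.]
wax_jar 0.41 [ 0.4601 -0.0976  0.0657] [352. 244.]
brush 0.63 [ 0.5429 -0.3882  0.0184] [461. 210.]
brush 0.51 [ 0.6334 -0.1968  0.0396] [387. 175.]
side [[375.9, 0.0, 328.9], [0.0, 375.9, 202.7], [0.0, 0.0, 1.0]] [[0.836, -0.382, 0.395, 0.213], [-0.549, -0.557, 0.623, -0.561], [-0.018, -0.738, -0.675, 0.681], [0.0, 0.0, 0.0, 1.0]]
0.6
```

```bash
python3 - <<'E'
import cv2
a=cv2.imread('pics/top0.png')[110:290,130:490];cv2.imwrite('pics/c0.png',cv2.resize(a,(800,400),interpolation=2))
E
```

```text
(no output)
```

View pics/c0.png

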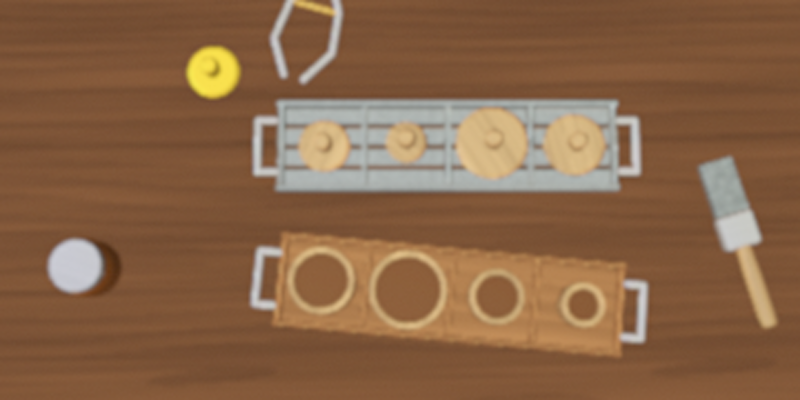

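View pics/side0.png

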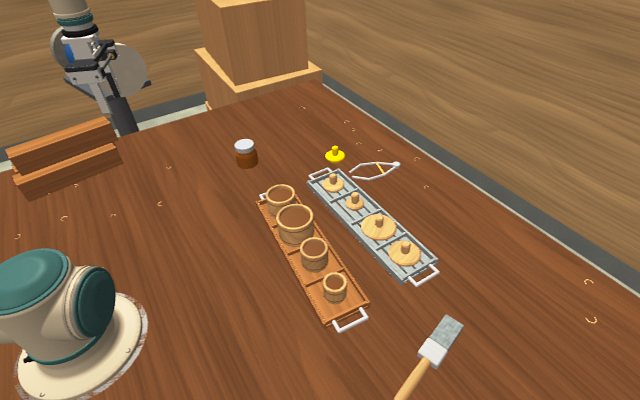

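Two things could pass for lid_small: the beech lid at top (277,174) and the yellow look-alike at (225,142); I choose the beech one on the rack. The remaining lids and boxes agree with the networks by size order. Left to right, the lids are small, tiny, large, medium, and the boxes are medium, large, small, tiny.

```bash
cat > h.py <<'E'
from workcell import status,capture,camera_params,search_frame
import cv2,numpy as np
from scipy.spatial.transform import Rotation as Ro
def delta(x,y,z,yaw=180):  # yaw: world heading of tool x axis, deg
    s=status.get_state();w=s['tool_rot'];R=Ro.from_quat([w[1],w[2],w[3],w[0]]).as_matrix()
    d=R.T@(np.array([x,y,z])-s['tcp_pos'])/.04
    h=np.degrees(np.arctan2(R[1,0],R[0,0]));dy=-((yaw-h+180)%360-180)/8
    print('t',round(s['t'],2),'tcp',np.round(s['tcp_pos'],4),'F',np.round(s['ft_force'],1),'gap',round(s['finger_gap'],3),'tilt',np.round(R[:2,2],4),'-> xyz yaw',np.round(d,2),round(dy,2),'rows',round(np.linalg.norm(d)*.8,1))
def proj(p,X):
    q=np.asarray(p['mtx'])@(np.linalg.inv(p['T'])@np.r_[X,1])[:3];return q[:2]/q[2]
def ray(p,u,v,z):  # pixel -> world point at height z
    T=np.asarray(p['T']);d=T[:3,:3]@np.linalg.inv(p['mtx'])@[u,v,1];return T[:3,3]+d*(z-T[2,3])/d[2]
E
python3 -m pendant '[[0,-4.6,-3.75,-2,-2.92],[0,-4.6,-3.75,-2,-2.92],[0,-4.6,-3.75,-2,-2.92],[0,-4.6,-3.75,-2,-2.92],[0,-4.6,-3.75,-2,-2.92]]'
python3 -c "
from h import *
delta(.5,0,.33)"
```

```text
t: 1.1
tcp_pos: [0.3363, 0.3186, 0.2851]
tool_rot: [0.0, -0.0, 1.0, 0.0]
ft_force: [2.0, 0.5, 0.0]
finger_gap: 0.613
t 1.1 tcp [0.3363 0.3186 0.2851] F [2.  0.5 0. ] gap 0.613 tilt [0.0007 0.0003] -> xyz yaw [-4.09 -7.97 -1.12] 0.0 rows 7.2
```

```bash
python3 -m pendant '[[0,-4,-8,-1.1,0],[0,-4,-8,-1.1,0],[0,-4,-8,-1.1,0],[0,-4,-8,-1.1,0],[0,-4,-8,-1.1,0]]' >/dev/null
python3 -m pendant '[[0,-1.3,-2.4,-0.3,0],[0,-1.3,-2.4,-0.3,0],[0,-1.3,-2.4,-0.3,0],[0,-1.3,-2.4,-0.3,0]]'
python3 - <<'E'
from h import *
delta(.5,0,.33)
p=camera_params('wrist');im=capture('wrist');cv2.imwrite('pics/w0.png',im[:,:,::-1]);np.save('w0.npy',np.array([p['mtx'],0],dtype=object),allow_pickle=True)
print(np.round(p['mtx'],1).tolist(),np.round(p['T'],3).tolist())
for n in ['lid_tiny_center','lid_small_center','lid_medium_center','lid_large_center','box_tiny_mouth','box_small_mouth','box_medium_mouth','box_large_mouth']:
    for d in search_frame('wrist',n)[:2]: print(n,round(d['conf'],2),np.round(d['xyz'],4),np.round(proj(p,d['xyz'])))
E
```

```text
t: 2.0
tcp_pos: [0.4994, 0.0009, 0.3265]
tool_rot: [-0.0, 0.002, 1.0, 0.0]
ft_force: [-0.4, 0.4, -0.5]
finger_gap: 0.502
t 2.0 tcp [0.4994 0.0009 0.3265] F [-0.4  0.4 -0.5] gap 0.502 tilt [-0.0006  0.0004] -> xyz yaw [-0.01 -0.02 -0.09] -0.02 rows 0.1
[[315.6, 0.0, 312.8], [0.0, 315.6, 199.9], [0.0, 0.0, 1.0]] [[0.004, 0.97, 0.244, 0.427], [1.0, -0.004, -0.001, 0.002], [-0.0, 0.244, -0.97, 0.505], [0.0, 0.0, 0.0, 1.0]]
lid_tiny_center 0.67 [ 0.6389 -0.0062  0.0399] [308. 257.]
lid_medium_center 0.81 [ 0.6322 -0.1909  0.0395] [192. 254.]
lid_large_center 0.55 [ 0.6225 -0.1251  0.0403] [233. 248.]
box_tiny_mouth 0.71 [ 0.4493 -0.193   0.0575] [173. 137.]
box_small_mouth 0.67 [ 0.4636 -0.0979  0.0653] [240. 148.]
box_medium_mouth 0.92 [0.4857 0.0863 0.0707] [374. 164.]
box_medium_mouth 0.72 [ 0.6333 -0.1927  0.0395] [191. 254.]
box_large_mouth 0.56 [ 0.4716 -0.0043  0.0773] [308. 154.]
```

View pics/w0.png

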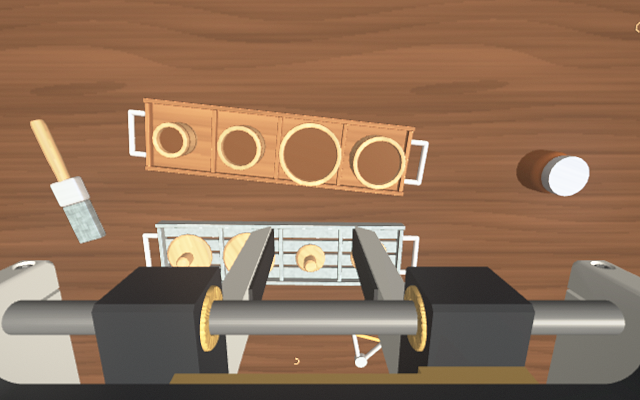

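The wrist view shows the boxes at (173,138), (240,148), (309,154) and (380,163), tiny, small, large and medium from left to right. The fingers hide part of the lid row. I'll go lower over the boxes, then over the lids, and fit circles.

```bash
python3 -m pendant '[[0,0.4,0.6,0.6,0],[0,0.4,0.6,0.6,0]]'
python3 - <<'E'
from h import *
p=camera_params('wrist');im=capture('wrist');np.savez('w1.npz',im=im,K=p['mtx'],T=p['T'])
delta(.7,-.05,.3)
E
python3 -m pendant '[[0,-5.5,-1.9,0,0],[0,-5.5,-1.9,0,0],[0,-5.5,-1.9,0,0],[0,-5.5,-1.9,0,0],[0,-5.5,-1.9,0,0]]'
python3 -m pendant '[[0,-0,-0,0,0],[0,0,0,0,0]]' >/dev/null
python3 - <<'E'
from h import *
p=camera_params('wrist');im=capture('wrist');np.savez('w2.npz',im=im,K=p['mtx'],T=p['T'])
delta(.7,-.05,.3)
a=np.load('w1.npz')['im'];cv2.imwrite('pics/w12.png',cv2.resize(np.vstack([a[60:240,80:480],im[60:260,80:480]]),(800,760))[:, :, ::-1])
cv2.imwrite('pics/w12.png',cv2.resize(np.vstack([a[60:210,80:480],im[60:210,80:480]]),(800,600))[:, :, ::-1])
E
```

```text
t: 2.65
tcp_pos: [0.479, 0.0286, 0.3003]
tool_rot: [-0.003, -0.001, 1.0, 0.001]
ft_force: [1.0, -0.1, -0.1]
finger_gap: 0.497
t 2.7 tcp [0.4811 0.0274 0.3018] F [ 0.1 -0.4  0.1] gap 0.498 tilt [-0.0028  0.0003] -> xyz yaw [-5.47 -1.95  0.03] 0.02 rows 4.6
t: 3.2
tcp_pos: [0.7066, -0.0519, 0.3025]
tool_rot: [0.001, 0.0, 1.0, -0.001]
ft_force: [0.1, 0.0, -0.1]
finger_gap: 0.499
t 3.45 tcp [ 0.7027 -0.0499  0.3031] F [-0.1  0.8  0.1] gap 0.504 tilt [-0.0002  0.0001] -> xyz yaw [ 0.07 -0.    0.08] -0.0 rows 0.1
```

View pics/w12.png

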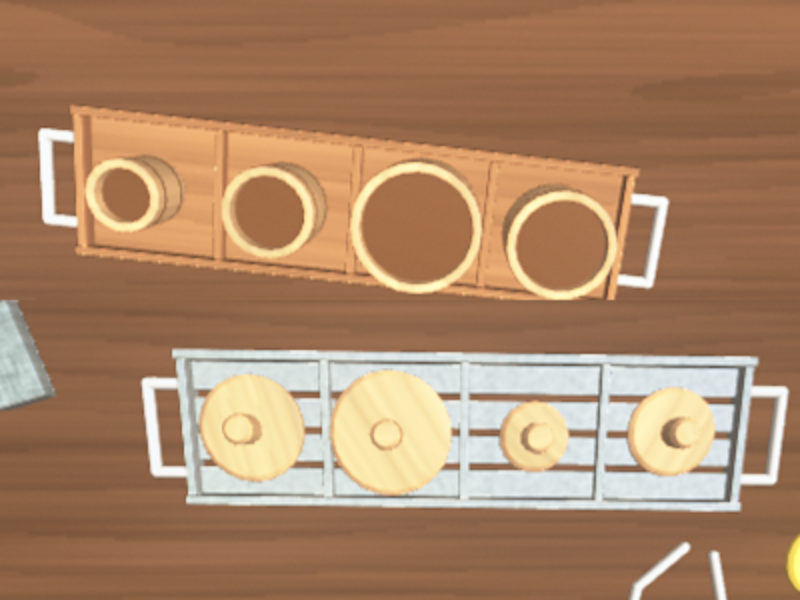

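Boxes and lids are fully visible: boxes at crop y≈200-240, lids at y≈430, with the yellow look-alike just off to the right. Next I fit circles of known diameter.

```bash
cat > fit.py <<'E'
from h import *
from scipy.optimize import least_squares
def fit(im,p,xyz,r,lo=(215,185,110),dbg=None):
    m=cv2.inRange(im,np.array(lo,np.uint8),np.array((255,250,205),np.uint8))
    k=np.zeros_like(m);
    u=proj(p,xyz);f=p['mtx'][0][0];cam=np.linalg.inv(p['T'])@np.r_[xyz,1]
    cv2.circle(k,tuple(int(v) for v in u),int(f*r/cam[2]*1.3),255,-1);m&=k
    cs,_=cv2.findContours(m,0,1);c=cv2.convexHull(max(cs,key=cv2.contourArea))
    msk=np.zeros_like(m);cv2.fillPoly(msk,[c],255)
    c=max(cv2.findContours(msk,0,1)[0],key=len)[:,0].astype(float)
    e=cv2.fitEllipseDirect(c.astype(np.float32))
    th=np.linspace(0,2*np.pi,180)
    def res(q):
        P=np.c_[q[0]+r*np.cos(th),q[1]+r*np.sin(th),np.full(180,xyz[2])]
        Ti=np.linalg.inv(p['T']);C=P@Ti[:3,:3].T+Ti[:3,3];U=C@np.asarray(p['mtx']).T;U=U[:,:2]/U[:,2:]
        ctr=U.mean(0);
        a=np.arctan2(*(U-ctr).T[::-1]);o=np.argsort(a);rr=np.linalg.norm(U-ctr,axis=1)
        ac=np.arctan2(*(c-ctr).T[::-1]);rc=np.linalg.norm(c-ctr,axis=1)
        return rc-np.interp(ac,a[o],rr[o],period=2*np.pi)+q[2]
    s=least_squares(res,[xyz[0],xyz[1],0],loss='soft_l1',f_scale=.5)
    if dbg is not None: cv2.polylines(dbg,[c.astype(np.int32)],True,(255,0,0),1)
    return s.x[:2],s.x[2],np.sqrt(np.mean(s.fun**2))  # xy, pixel bias of radius, rms
BOX={'tiny':(.451,-.193,.0575,.024),'small':(.463,-.098,.0625,.030),'large':(.47,-.004,.0725,.042),'medium':(.486,.087,.0675,.036)}
LID={'medium':(.632,-.192,.0365,.036),'large':(.636,-.1,.0365,.042),'tiny':(.638,-.006,.0365,.024),'small':(.64,.085,.0365,.030)}
if __name__=='__main__':
    out=[]
    for fn,D in(('w1.npz',BOX),('w2.npz',LID)):
        z=np.load(fn);p=dict(mtx=z['K'],T=z['T']);im=z['im'];g=im.copy()
        for n,(x,y,h,r) in D.items():
            for it in range(2):
                q,b,e=fit(im,p,(x,y,h),r,dbg=g);x,y=q
            print(fn,n,np.round(q,4),'bias px',round(b,2),'rms',round(e,2))
        if fn=='w2.npz':
            for d in [d for n in LID for d in search_frame('wrist',f'lid_{n}_center')[:1]]: print(np.round(d['xyz'],4),round(d['conf'],2))
        out.append(g[60:210,80:480])
    cv2.imwrite('pics/f.png',cv2.resize(np.vstack(out),(800,600),interpolation=0)[:,:,::-1])
E
python3 fit.py
```

```text
w1.npz tiny [ 0.4537 -0.1992] bias px -0.07 rms 0.32
w1.npz small [ 0.4644 -0.1018] bias px -0.19 rms 0.34
w1.npz large [ 0.4734 -0.003 ] bias px -0.36 rms 0.3
w1.npz medium [0.4858 0.0932] bias px -0.21 rms 0.34
w2.npz medium [ 0.6357 -0.1954] bias px 0.54 rms 0.45
w2.npz large [ 0.639  -0.1007] bias px 0.73 rms 0.5
w2.npz tiny [ 0.6409 -0.0017] bias px 1.41 rms 0.67
w2.npz small [0.6381 0.0917] bias px 0.87 rms 0.53
[ 0.6417 -0.1941  0.041 ] 0.72
[ 0.6408 -0.0972  0.0392] 0.75
[ 0.6406 -0.0069  0.0366] 0.93
[0.7269 0.211  0.0183] 0.65
```

View pics/f.png

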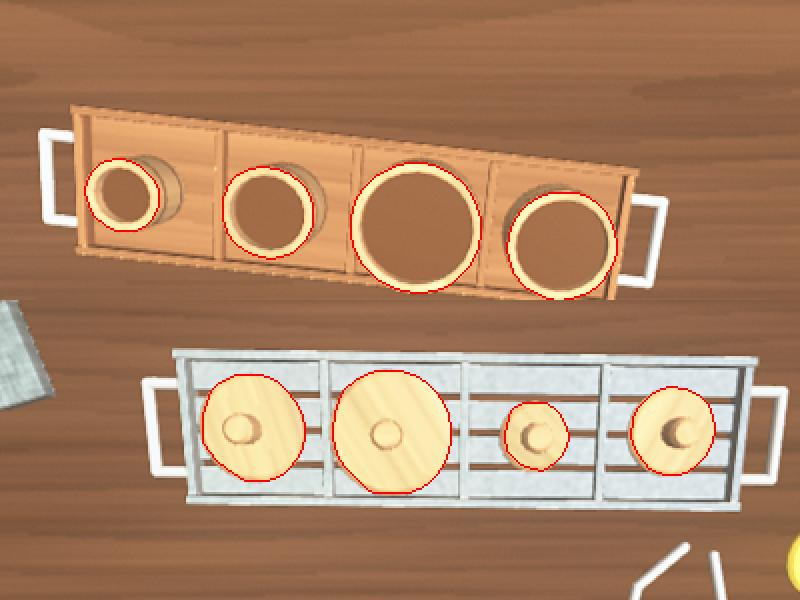

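```bash
python3 - <<'E'
import re
s=open('fit.py').read()
s=s.replace("    k=np.zeros_like(m);","    if lo is None:\n        i=im.astype(int);m=((i[...,0]-i[...,2]>45)&(i[...,0]>130)).astype(np.uint8)*255\n    k=np.zeros_like(m);").replace("m=cv2.inRange(im,np.array(lo,","m=0 if lo is None else cv2.inRange(im,np.array(lo,")
s=s.replace("r,dbg=g)","r,dbg=g,lo=None if D is LID else (215,185,110))").replace("1.3),255","1.2),255")
open('fit.py','w').write(s)
E
python3 fit.py|grep w2; python3 - <<'E'
import cv2
a=cv2.imread('pics/f.png')[300:];cv2.imwrite('pics/f2.png',a)
E
```

```text
w2.npz medium [ 0.6362 -0.194 ] bias px -1.53 rms 1.75
w2.npz large [ 0.6393 -0.0995] bias px -0.87 rms 1.53
w2.npz tiny [ 0.6386 -0.0065] bias px -1.98 rms 0.84
w2.npz small [0.6393 0.0847] bias px -2.12 rms 1.85
```

View pics/f2.png

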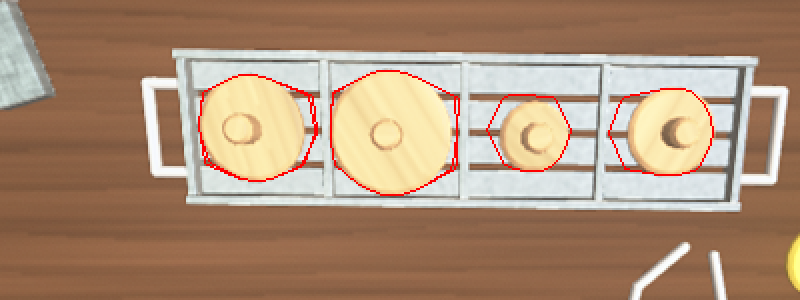

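```bash
sed -i 's/m=((i\[...,0\]-i\[...,2\]>45)&(i\[...,0\]>130)).astype(np.uint8)\*255/m=cv2.morphologyEx(((i[...,0]-i[...,2]>45)\&(i[...,0]>185)\&(i[...,1]>140)).astype(np.uint8)*255,cv2.MORPH_OPEN,np.ones((3,3)))/' fit.py
python3 fit.py|grep w2; python3 - <<'E'
import cv2
a=cv2.imread('pics/f.png')[300:];cv2.imwrite('pics/f3.png',a)
E
```

```text
w2.npz medium [ 0.6359 -0.1963] bias px 0.46 rms 0.33
w2.npz large [ 0.6396 -0.1017] bias px 0.44 rms 0.3
w2.npz tiny [ 0.6414 -0.0033] bias px 0.53 rms 0.39
w2.npz small [0.6386 0.0905] bias px 0.59 rms 0.37
```

View pics/f3.png

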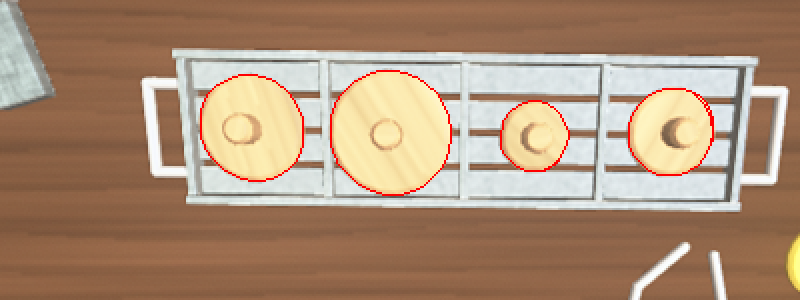

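```bash
python3 -m pendant '[[0.2,1.58,-1.28,2,0],[0.2,1.58,-1.28,3,0],[0.2,1.58,-1.28,4.2,0],[0.2,1.58,-1.28,5.2,0],[0.2,1.58,-1.28,5.2,0]]'
python3 -m pendant '[[0.2,0,0,0.7,0],[0.2,0,0,0.7,0],[0.2,0,0,0.7,0]]'
python3 - <<'E'
from h import *
delta(.6396,-.1017,.05)
E
```

```text
t: 4.55
tcp_pos: [0.6368, -0.1009, 0.0913]
tool_rot: [-0.002, 0.0, 1.0, 0.001]
ft_force: [0.6, -0.4, -0.7]
finger_gap: 0.4
t: 4.85
tcp_pos: [0.64, -0.101, 0.0671]
tool_rot: [-0.0, 0.0, 1.0, 0.0]
ft_force: [-0.3, -0.0, 0.5]
finger_gap: 0.402
t 4.85 tcp [ 0.64   -0.101   0.0671] F [-0.3 -0.   0.5] gap 0.402 tilt [-0.0001  0.0001] -> xyz yaw [ 0.01 -0.02  0.43] -0.0 rows 0.3
```

Straddling the knob top. Now I go down in small steps, watching the force.

```bash
python3 -m pendant '[[0.2,0,0,0.3,0],[0.2,0,0,0.5,0],[0.2,0,0,0.5,0]]'
python3 -m pendant '[[0.2,0,0,0.1,0],[0.2,0,0,0.1,0]]'
python3 -m pendant '[[0.2,0,0,0.08,0],[0.2,0,0,0.08,0]]'
```

```text
t: 5.15
tcp_pos: [0.6391, -0.1007, 0.0462]
tool_rot: [-0.001, -0.0, 1.0, 0.0]
ft_force: [-0.2, -0.1, 0.5]
finger_gap: 0.4
t: 5.35
tcp_pos: [0.6396, -0.1009, 0.0427]
tool_rot: [-0.0, -0.0, 1.0, 0.0]
ft_force: [0.1, -0.8, -1.0]
finger_gap: 0.399
t: 5.55
tcp_pos: [0.6402, -0.101, 0.0413]
tool_rot: [0.001, 0.0, 1.0, -0.0]
ft_force: [-0.7, -0.4, 7.0]
finger_gap: 0.401
```

```bash
python3 - <<'E'
from h import *
im=capture('wrist');p=camera_params('wrist');cv2.imwrite('pics/g1.png',im[150:400,100:540][:,:,::-1]);delta(.6396,-.1017,.04)
E
```

```text
t 5.6 tcp [ 0.6402 -0.101   0.0413] F [-2.4 -0.3  6.8] gap 0.399 tilt [ 0.0017 -0.0004] -> xyz yaw [ 0.01 -0.02  0.03] 0.0 rows 0.0
```

View pics/g1.png

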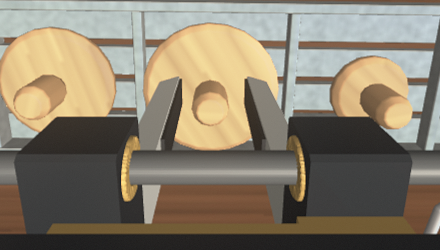

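Fingertips touched the flange at z≈0.0415 and the knob (≈(210,105)) sits between the pads. I'll raise 4 mm, grip, and lift.

```bash
python3 -m pendant '[[0.2,0,0,-0.13,0],[1,0,0,-0.13,0],[1,0,0,-0.13,0],[1,0,0,-0.13,0],[1,0,0,-0.13,0]]'
python3 -m pendant '[[1,0,0,0,0],[1,0,0,0,0]]'
python3 -m pendant '[[1,0,0,-0.3,0],[1,0,0,-1.2,0],[1,0,0,-2.2,0],[1,0,0,-2.5,0],[1,0,0,-2.5,0]]'
python3 - <<'E'
from h import *
im=capture('wrist');p=camera_params('wrist');cv2.imwrite('pics/g2.png',im[150:400,100:540][:,:,::-1]);delta(.4734,-.003,.14)
np.savez('w3.npz',im=im,K=p['mtx'],T=p['T'])
E
```

```text
t: 6.1
tcp_pos: [0.6396, -0.101, 0.0447]
tool_rot: [-0.0, 0.0, 1.0, -0.0]
ft_force: [0.1, -0.1, 1.3]
finger_gap: 0.202
t: 6.3
tcp_pos: [0.6396, -0.101, 0.0447]
tool_rot: [-0.0, 0.0, 1.0, -0.0]
ft_force: [-0.3, -0.4, 0.0]
finger_gap: 0.203
t: 6.8
tcp_pos: [0.6411, -0.1012, 0.1476]
tool_rot: [0.003, 0.0, 1.0, -0.001]
ft_force: [0.2, -0.2, -1.3]
finger_gap: 0.204
t 6.85 tcp [ 0.6397 -0.1009  0.1453] F [ 0.6 -0.8 -0.8] gap 0.203 tilt [ 0.0012 -0.0002] -> xyz yaw [4.16 2.45 0.13] -0.0 rows 3.9
```

View pics/g2.png

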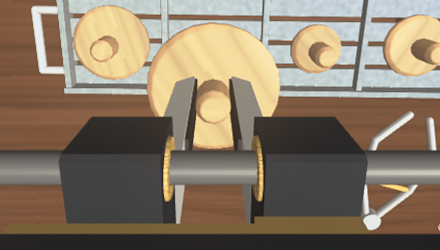

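Large lid is held by its knob and level. Carrying it to the large box.

```bash
python3 -m pendant '[[1,4.16,2.45,0,0],[1,4.16,2.45,0,0],[1,4.16,2.45,0,0],[1,4.16,2.45,0,0],[1,4.16,2.45,0,0]]'
python3 -m pendant '[[1,0,0,0.4,0],[1,0,0,0.8,0],[1,0,0,0.8,0],[1,0,0,0.8,0]]'
python3 - <<'E'
from h import *
delta(.4734,-.003,.10)
im=capture('side');cv2.imwrite('pics/s1.png',cv2.resize(im[140:300,220:460],(720,480),interpolation=2)[:,:,::-1])
E
```

```text
t: 7.35
tcp_pos: [0.4649, 0.0001, 0.1422]
tool_rot: [-0.005, -0.001, 1.0, 0.001]
ft_force: [0.0, -0.5, -0.8]
finger_gap: 0.202
t: 7.75
tcp_pos: [0.4729, -0.003, 0.1118]
tool_rot: [-0.001, 0.0, 1.0, 0.0]
ft_force: [-0.5, -0.4, -0.1]
finger_gap: 0.202
t 7.75 tcp [ 0.4729 -0.003   0.1118] F [-0.5 -0.4 -0.1] gap 0.202 tilt [-0.0025  0.0004] -> xyz yaw [-0.01  0.    0.29] -0.0 rows 0.2
```

View pics/s1.png

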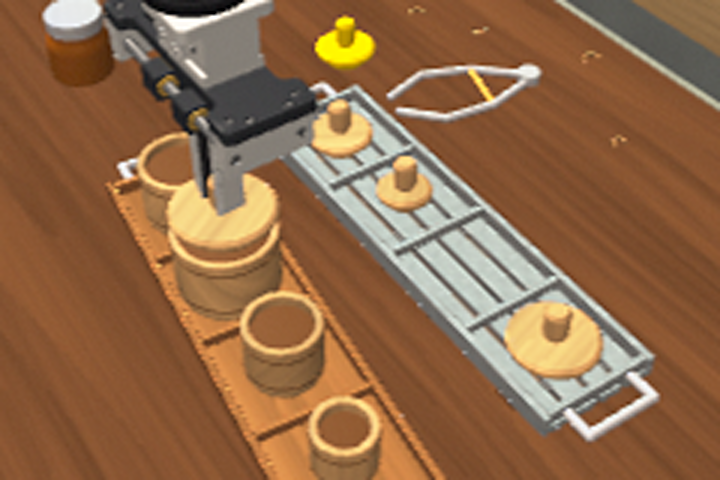

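Lid is above the large box and visually concentric. Descending gently.

```bash
python3 -m pendant '[[1,-0.01,0,0.2,0],[1,-0.01,0,0.3,0],[1,-0.01,0,0.3,0]]'
python3 -m pendant '[[1,0,0,0.1,0],[1,0,0,0.2,0],[1,0,0,0.2,0]]'
python3 -m pendant '[[1,0,0,0.07,0],[1,0,0,0.07,0]]'
```

```text
t: 8.1
tcp_pos: [0.4732, -0.0029, 0.1002]
tool_rot: [-0.001, 0.0, 1.0, 0.0]
ft_force: [-0.1, -0.4, -0.6]
finger_gap: 0.204
t: 8.4
tcp_pos: [0.4734, -0.0029, 0.0953]
tool_rot: [0.0, -0.0, 1.0, -0.0]
ft_force: [-6.1, -0.1, 18.3]
finger_gap: 0.204
t: 8.6
tcp_pos: [0.474, -0.0029, 0.0944]
tool_rot: [0.001, -0.0, 1.0, -0.0]
ft_force: [-8.8, 1.0, 30.1]
finger_gap: 0.205
```

Contact early, with a lateral force (18-30 N). That could be the spigot foot on the rim, so I'll back off and look.

```bash
python3 -m pendant '[[1,0,0,-0.17,0],[1,0,0,-0.17,0]]'
python3 - <<'E'
from h import *
delta(.4734,-.003,.10)
im=capture('side');a=cv2.resize(im[185:250,260:330],(560,520),interpolation=2)
cv2.imwrite('pics/s2.png',a[:,:,::-1])
p=camera_params('side')
# predicted flange & rim outlines
s=status.get_state()['tcp_pos']
print(proj(p,[s[0],s[1],s[2]-.0035]),proj(p,[.4734,-.003,.0735]),proj(p,[.4734,-.003,.0775]))
E
```

```text
t: 8.8
tcp_pos: [0.4745, -0.003, 0.0978]
tool_rot: [0.001, 0.0, 1.0, -0.0]
ft_force: [-0.4, -1.2, -0.8]
finger_gap: 0.201
t 8.8 tcp [ 0.4745 -0.003   0.0978] F [-0.4 -1.2 -0.8] gap 0.201 tilt [ 0.0027 -0.0003] -> xyz yaw [ 0.03 -0.   -0.05] -0.0 rows 0.0
[294.51210891 212.88519677] [295.00224325 219.32065723] [294.86401125 218.08097961]
```

View pics/s2.png

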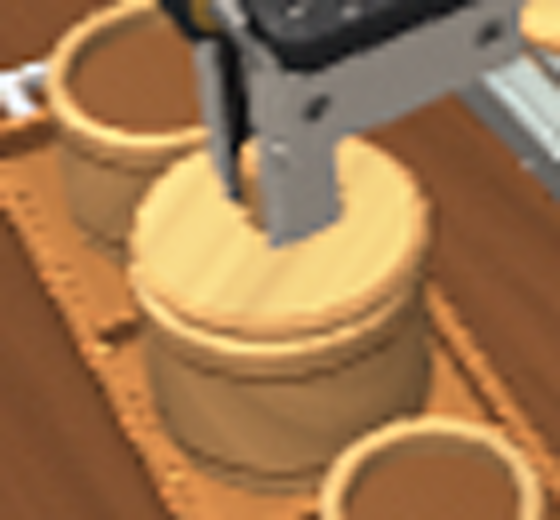

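```bash
python3 - <<'E'
from fit import *
im=cv2.imread('pics/top0.png')[:,:,::-1].copy();p=camera_params('top');g=im.copy()
for D,lo,nm in((BOX,(215,185,110),'box'),(LID,None,'lid')):
    for dz in (0,.006):
        for n,(x,y,h,r) in D.items():
            h+= .005 if nm=='lid' else dz
            for l in ([lo] if lo is None else [lo,(190,150,80)]):
                q=(x,y)
                for it in range(3):q,b,e=fit(im,p,(q[0],q[1],h),r,lo=l,dbg=g)
                print(nm,n,h,l,np.round(q,4),round(b,2),round(e,2))
        if nm=='lid':break
z=np.load('w1.npz');p=dict(mtx=z['K'],T=z['T'])
print(np.round(z['T'],4))
for dz in(0,.006,.012):
    for n,(x,y,h,r) in BOX.items():
        q=(x,y)
        for it in range(3):q,b,e=fit(z['im'],p,(q[0],q[1],h+dz),r)
        print('w1',n,h+dz,np.round(q,4),round(b,2))
s=status.get_state();print(camera_params('wrist')['T'][:3,3]-s['tcp_pos'])
E
```

```text
Traceback (most recent call last):
  File "fit.py", line 10, in fit
    cs,_=cv2.findContours(m,0,1);c=cv2.convexHull(max(cs,key=cv2.contourArea))
                                                  ~~~^^^^^^^^^^^^^^^^^^^^^^^^
ValueError: max() iterable argument is empty
```

```bash
python3 - <<'E'
from fit import *
im=cv2.imread('pics/top0.png')[:,:,::-1].copy();p=camera_params('top');g=im.copy()
print(im[244,335:375].tolist()[:24:2])
for D,nm in((BOX,'box'),(LID,'lid')):
    for dz in (0,.006):
        for n,(x,y,h,r) in D.items():
            h+= .005 if nm=='lid' else dz
            q=(x,y)
            for it in range(3):q,b,e=fit(im,p,(q[0],q[1],h),r,lo=(165,138,70),dbg=g)
            print(nm,n,h,np.round(q,4),round(b,2),round(e,2))
        if nm=='lid':break
z=np.load('w1.npz');p=dict(mtx=z['K'],T=z['T'])
print(np.round(z['T'],4))
for dz in(0,.006,.012):
    for n,(x,y,h,r) in BOX.items():
        q=(x,y)
        for it in range(3):q,b,e=fit(z['im'],p,(q[0],q[1],h+dz),r)
        print('w1',n,h+dz,np.round(q,4),round(b,2))
s=status.get_state();print(camera_params('wrist')['T'][:3,3]-s['tcp_pos'])
cv2.imwrite('pics/tf.png',cv2.resize(g[150:270,240:430],(760,480),interpolation=0)[:,:,::-1])
E
```

```text
[[170, 122, 76], [173, 123, 77], [168, 121, 76], [195, 160, 115], [201, 166, 116], [144, 99, 62], [140, 94, 58], [140, 94, 59], [140, 95, 60], [140, 95, 59], [140, 94, 58], [140, 94, 58]]
box tiny 0.0575 [ 0.4529 -0.1973] -0.16 0.4
box small 0.0625 [ 0.4638 -0.1024] -0.33 0.3
box large 0.0725 [ 0.4721 -0.0049] -0.61 0.32
box medium 0.0675 [0.4844 0.0905] -0.36 0.34
box tiny 0.0635 [ 0.4528 -0.1961] -0.1 0.4
box small 0.0685 [ 0.4637 -0.1018] -0.26 0.3
box large 0.0785 [ 0.4719 -0.0048] -0.51 0.32
box medium 0.07350000000000001 [0.4842 0.09  ] -0.27 0.34
lid medium 0.041499999999999995 [ 0.6367 -0.1909] -1.6 0.35
lid large 0.041499999999999995 [ 0.6374 -0.0987] -2.02 0.42
lid tiny 0.041499999999999995 [6.449e-01 4.000e-04] -1.33 0.33
lid small 0.041499999999999995 [0.6434 0.0917] -1.94 0.32
[[-0.0021  0.9712  0.2383  0.408 ]
 [ 1.      0.0016  0.0021  0.029 ]
 [ 0.0017  0.2383 -0.9712  0.4792]
 [ 0.      0.      0.      1.    ]]
w1 tiny 0.0575 [ 0.4537 -0.1992] -0.07
w1 small 0.0625 [ 0.4644 -0.1018] -0.19
w1 large 0.0725 [ 0.4734 -0.003 ] -0.36
w1 medium 0.0675 [0.4858 0.0932] -0.21
w1 tiny 0.0635 [ 0.453  -0.1959] 0.2
w1 small 0.0685 [ 0.4636 -0.0999] 0.14
w1 large 0.0785 [ 0.4725 -0.0025] 0.12
w1 medium 0.07350000000000001 [0.4847 0.0922] 0.19
w1 tiny 0.0695 [ 0.4524 -0.1927] 0.46
w1 small 0.0745 [ 0.4628 -0.098 ] 0.48
w1 large 0.08449999999999999 [ 0.4715 -0.0021] 0.62
w1 medium 0.0795 [0.4836 0.0913] 0.6
[-0.0725107   0.00091531  0.1783393 ]
```

View pics/tf.png

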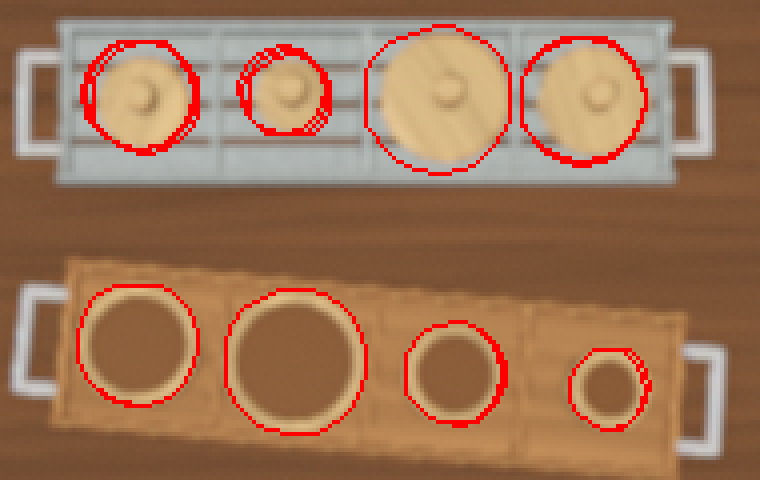

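Both cameras agree on the box centres, but the parallax trend suggests the rims may be ~12 mm higher, in which case the lid was already seated. I'll check with the side camera, using the touched lid flange (z=0.0415) as a reference.

```bash
python3 - <<'E'
from fit import *
im=cv2.imread('pics/side0.png')[:,:,::-1].copy();p=camera_params('side')
i=im[262,300:330];print(im[286,318:352:2].tolist())
for lo in((190,150,80),(205,165,90)):
  for D,nm,dzs in((BOX,'box',(0,.006,.012)),(LID,'lid',(.005,))):
    for dz in dzs:
        for n,(x,y,h,r) in D.items():
            try:
                q=(x,y)
                for it in range(3):q,b,e=fit(im,p,(q[0],q[1],h+dz),r,lo=lo)
                print(nm,n,round(h+dz,4),np.round(q,4),round(b,2),round(e,2))
            except Exception as ex: print(nm,n,'x')
E
```

```text
[[205, 134, 72], [219, 142, 74], [191, 126, 67], [232, 187, 122], [244, 192, 119], [144, 87, 48], [148, 94, 54], [150, 94, 53], [148, 93, 53], [148, 94, 53], [147, 92, 51], [141, 86, 46], [240, 192, 124], [248, 199, 122], [121, 81, 48], [214, 137, 74], [209, 134, 72]]
box tiny 0.0575 [ 0.4584 -0.1856] 0.12 0.28
box small 0.0625 [ 0.469  -0.0888] 0.34 0.43
box large 0.0725 [0.478  0.0092] 0.09 0.32
box medium 0.0675 [0.4898 0.1048] 0.08 0.32
box tiny 0.0635 [ 0.456  -0.1892] 0.23 0.28
box small 0.0685 [ 0.4665 -0.0933] 0.46 0.43
box large 0.0785 [0.4754 0.0036] 0.24 0.31
box medium 0.0735 [0.4871 0.0983] 0.2 0.32
box tiny 0.0695 [ 0.4537 -0.1928] 0.34 0.28
box small 0.0745 [ 0.464  -0.0979] 0.58 0.43
box large 0.0845 [ 0.4728 -0.002 ] 0.4 0.31
box medium 0.0795 [0.4844 0.0918] 0.32 0.32
lid medium 0.0415 [ 0.6242 -0.1984] -2.36 1.78
lid large 0.0415 [ 0.629  -0.1059] -2.27 1.97
lid tiny 0.0415 [0.6409 0.0033] -1.31 0.83
lid small 0.0415 [0.6406 0.09  ] -0.37 0.73
box tiny 0.0575 [ 0.4587 -0.1859] 0.34 0.27
box small 0.0625 [ 0.469  -0.0888] 0.47 0.31
box large 0.0725 [0.4782 0.0094] 0.29 0.33
box medium 0.0675 [0.49   0.1044] 0.22 0.32
box tiny 0.0635 [ 0.4563 -0.1895] 0.44 0.27
box small 0.0685 [ 0.4665 -0.0934] 0.59 0.31
box large 0.0785 [0.4756 0.0038] 0.44 0.33
box medium 0.0735 [0.4873 0.0979] 0.34 0.32
box tiny 0.0695 [ 0.454  -0.1931] 0.55 0.28
box small 0.0745 [ 0.4641 -0.0979] 0.71 0.31
box large 0.0845 [ 0.473  -0.0017] 0.59 0.33
box medium 0.0795 [0.4846 0.0914] 0.46 0.33
lid medium 0.0415 [ 0.6349 -0.1957] 0.79 0.45
lid large 0.0415 [ 0.6385 -0.1024] 0.75 0.42
lid tiny 0.0415 [ 0.6395 -0.0036] 0.97 0.5
lid small 0.0415 [0.6372 0.0877] 0.65 0.48
```

All three cameras agree with the rims 12 mm higher (floor ≈0.0215). So the earlier contact was the flange seating, with the lid ~1.5 mm off in +x. Correct, seat lightly and release.

```bash
python3 -m pendant '[[1,0.06,0.02,0,0],[1,0.06,0.02,0,0]]'
python3 -m pendant '[[1,0,0,0.05,0],[1,0,0,0.05,0],[1,0,0,0.05,0]]'
python3 -c "
from h import *
delta(.472,-.0022,.0955);print(status.get_state()['ft_torque'])"
```

```text
t: 9.05
tcp_pos: [0.4713, -0.0021, 0.0963]
tool_rot: [0.0, 0.0, 1.0, 0.0]
ft_force: [1.4, -0.2, -0.3]
finger_gap: 0.203
t: 9.35
tcp_pos: [0.4716, -0.0022, 0.0947]
tool_rot: [0.0, 0.0, 1.0, -0.0]
ft_force: [0.9, -0.1, 0.1]
finger_gap: 0.203
t 9.35 tcp [ 0.4716 -0.0022  0.0947] F [ 0.9 -0.1  0.1] gap 0.203 tilt [ 0.0005 -0.0001] -> xyz yaw [-0.01 -0.   -0.02] -0.0 rows 0.0
[ 0.00274773 -0.30224336 -0.04837547]
```

```bash
python3 -m pendant '[[1,0,0,0.05,0],[1,0,0,0.05,0]]'|egrep 'pos|force'
python3 -m pendant '[[1,0,0,0.05,0],[1,0,0,0.05,0]]'|egrep 'pos|force'
python3 -m pendant '[[1,0,0,0.05,0],[1,0,0,0.05,0]]'|egrep 'pos|force'
```

```text
tcp_pos: [0.4718, -0.0022, 0.0945]
ft_force: [-1.8, 0.3, 13.5]
tcp_pos: [0.4718, -0.0022, 0.0944]
ft_force: [-5.7, 1.0, 26.6]
tcp_pos: [0.4723, -0.0022, 0.0937]
ft_force: [-7.2, 1.5, 34.6]
```

Contact height is consistent with the flange on a rim at z≈0.084 (floor 0.0213). Relax the push, open, rise.

```bash
python3 -m pendant '[[1,0,0,-0.1,0],[0.4,0,0,-0.1,0],[0.4,0,0,-0.1,0],[0.4,0,0,-0.1,0]]'|egrep 'pos|force|gap'
python3 -m pendant '[[0.2,0,0,-0.3,0],[0.2,0,0,-1,0],[0.2,0,0,-2,0],[0.2,0,0,-2.5,0]]'|egrep 'pos|force|gap'
python3 - <<'E'
from fit import *
delta(.6386,.0905,.1)
im=capture('side');p=camera_params('side')
cv2.imwrite('pics/s3.png',cv2.resize(im[170:300,240:380],(700,650)[:2],interpolation=2)[:600,:,::-1])
for z in(.0913,.1033):
    q=(.472,-.002)
    for it in range(3):q,b,e=fit(im,p,(q[0],q[1],z),.042,lo=(205,165,90))
    print(z,q,b,e)
E
```

```text
tcp_pos: [0.4705, -0.0018, 0.0923]
ft_force: [-0.8, 0.6, 3.0]
finger_gap: 0.301
tcp_pos: [0.4721, -0.0022, 0.1947]
ft_force: [-0.2, -0.3, 0.8]
finger_gap: 0.397
t 10.75 tcp [ 0.4721 -0.0022  0.1947] F [-0.2 -0.3  0.8] gap 0.397 tilt [ 0.002  -0.0002] -> xyz yaw [-4.16  2.32  2.37] -0.0 rows 4.3
0.0913 [ 0.47046626 -0.0016198 ] 0.7832566628191638 0.3908553165644514
0.1033 [ 0.46526971 -0.01295298] 1.1088294784608668 0.4002315120691931
```

View pics/s3.png

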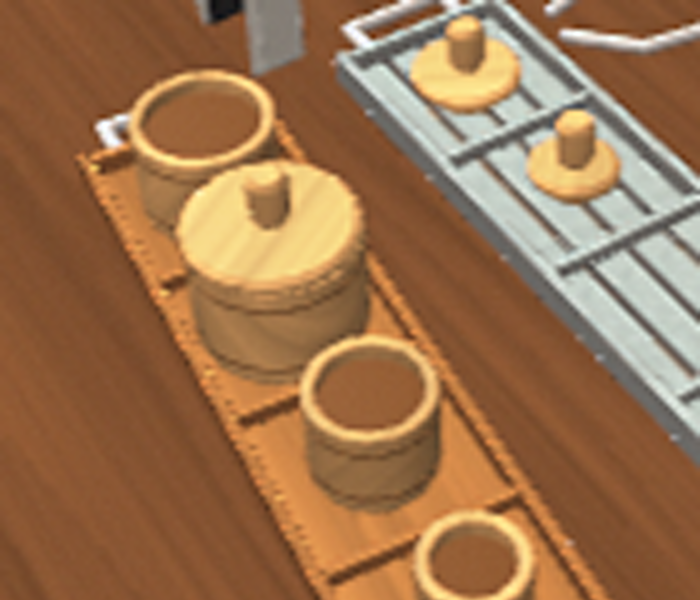

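The lid sits flush on the large box at crop (270,230). Next is the small (beech) lid.

```bash
python3 -m pendant '[[0.2,-4.16,2.28,0.3,0],[0.2,-4.16,2.28,1,0],[0.2,-4.16,2.28,1.5,0],[0.2,-4.16,2.28,2,0],[0.2,-4.16,2.28,2.4,0]]' >/dev/null
python3 -m pendant '[[0.2,0,0,0,0],[0.2,0,0,0,0]]'|egrep 'pos|force'
python3 -c "
from h import *
delta(.6385,.0889,.0447)"
```

```text
tcp_pos: [0.6363, 0.0889, 0.0954]
ft_force: [0.6, -0.2, 0.6]
t 11.5 tcp [0.6363 0.0889 0.0954] F [ 0.6 -0.2  0.6] gap 0.403 tilt [-0.0038 -0.0003] -> xyz yaw [-0.06 -0.    1.27] 0.0 rows 1.0
```

```bash
python3 -m pendant '[[0.2,-0.01,0,0.5,0],[0.2,-0.01,0,1.0,0],[0.2,-0.01,0,1.26,0],[0.2,-0.01,0,1.26,0]]'|egrep 'pos|force'
python3 -c "
from h import *
delta(.6385,.0889,.0447)"
python3 -m pendant '[[1,0,0,0,0],[1,0,0,0,0],[1,0,0,0,0],[1,0,0,0,0],[1,0,0,0,0]]'|egrep 'pos|force|gap'
python3 -c "
from h import *
delta(.4629,-.0981,.13)"
```

```text
tcp_pos: [0.6369, 0.0885, 0.0464]
ft_force: [0.5, 1.1, 0.3]
t 11.9 tcp [0.6369 0.0885 0.0464] F [0.5 1.1 0.3] gap 0.398 tilt [-0.0013 -0.0001] -> xyz yaw [-0.04  0.01  0.04] -0.01 rows 0.0
tcp_pos: [0.6389, 0.0892, 0.0477]
ft_force: [-0.2, 0.6, 6.0]
finger_gap: 0.202
t 12.4 tcp [0.6389 0.0892 0.0477] F [-0.2  0.6  6. ] gap 0.202 tilt [0.0022 0.0001] -> xyz yaw [ 4.4  -4.68 -2.07] -0.0 rows 5.4
```

```bash
python3 -m pendant '[[1,0,0,-0.4,0],[1,0,0,-1.4,0],[1,0,0,-2.5,0],[1,0,0,-3.1,0],[1,0,0,-3.1,0]]'|egrep 'pos|force|gap'
python3 -m pendant '[[1,4.39,-4.68,0,0],[1,4.39,-4.68,0,0],[1,4.39,-4.68,0,0],[1,4.39,-4.68,0,0],[1,4.39,-4.68,0,0]]'|egrep 'force|gap'
python3 -m pendant '[[1,0,0,0,0],[1,0,0,0.5,0],[1,0,0,1,0],[1,0,0,1.2,0],[1,0,0,1.2,0]]'|egrep 'force|gap'
python3 - <<'E'
from h import *
delta(.4629,-.0981,.096)
im=capture('wrist');np.savez('w4.npz',im=im)
E
```

```text
tcp_pos: [0.6406, 0.0892, 0.1747]
ft_force: [0.3, -0.0, 0.2]
finger_gap: 0.204
ft_force: [0.6, -0.6, 0.2]
finger_gap: 0.2
ft_force: [0.4, 0.3, -0.5]
finger_gap: 0.204
t 13.9 tcp [ 0.4659 -0.0923  0.1205] F [ 0.4  0.3 -0.5] gap 0.204 tilt [-0.004   0.0018] -> xyz yaw [ 0.07 -0.15  0.61] 0.0 rows 0.5
```

```bash
python3 -m pendant '[[1,0.07,-0.15,0.3,0],[1,0.07,-0.15,0.5,0],[1,0.07,-0.15,0.5,0],[1,0.07,-0.15,0.5,0]]'|egrep 'pos|force'
python3 -c "
from h import *
delta(.4629,-.0981,.096)"
```

```text
tcp_pos: [0.4646, -0.099, 0.1027]
ft_force: [0.8, 0.0, -1.0]
t 14.35 tcp [ 0.4646 -0.099   0.1027] F [ 0.8  0.  -1. ] gap 0.202 tilt [0.0005 0.0001] -> xyz yaw [0.04 0.02 0.17] 0.0 rows 0.1
```

```bash
python3 -m pendant '[[1,0.04,0.02,0,0],[1,0.04,0.02,0.1,0],[1,0.04,0.02,0.2,0],[1,0.04,0.02,0.2,0]]'|egrep 'pos|force'
python3 -m pendant '[[1,0,0,0.1,0],[1,0,0,0.15,0],[1,0,0,0.15,0]]'|egrep 'pos|force'
python3 -m pendant '[[1,0,0,0.05,0],[1,0,0,0.08,0],[1,0,0,0.08,0]]'|egrep 'pos|force'
```

```text
tcp_pos: [0.4621, -0.0982, 0.0939]
ft_force: [-0.9, -0.6, -1.0]
tcp_pos: [0.4628, -0.0986, 0.0887]
ft_force: [-0.5, 0.3, 3.2]
tcp_pos: [0.463, -0.0986, 0.0885]
ft_force: [-5.9, 3.2, 23.8]
```

Contact at 0.0887, against an expected 0.0876 (this grip is 3 mm higher on the knob). Seated; relax and release, then on to the tiny lid.

```bash
python3 -m pendant '[[1,0,0,-0.06,0],[0.4,0,0,-0.06,0],[0.4,0,0,-0.06,0],[0.4,0,0,-0.06,0]]'|egrep 'pos|force|gap'
python3 -m pendant '[[0.2,0,0,-0.3,0],[0.2,0,0,-1,0],[0.2,0,0,-2,0],[0.2,0,0,-2.4,0],[0.2,0,0,-2.4,0]]'|egrep 'pos|force|gap'
python3 - <<'E'
from fit import *
delta(.6413,-.0038,.0447)
im=capture('side');p=camera_params('side');cv2.imwrite('pics/s4.png',im[:,:,::-1])
for z in(.0813,.0933):
    q=(.463,-.098)
    for it in range(3):q,b,e=fit(im,p,(q[0],q[1],z),.030,lo=(205,165,90))
    print(z,q,b,e)
E
```

```text
tcp_pos: [0.4623, -0.0983, 0.0871]
ft_force: [0.0, 0.2, -0.2]
finger_gap: 0.298
tcp_pos: [0.4643, -0.0991, 0.1856]
ft_force: [0.3, 0.1, -0.0]
finger_gap: 0.398
t 16.25 tcp [ 0.4643 -0.0991  0.1856] F [ 0.3  0.1 -0. ] gap 0.398 tilt [ 0.0048 -0.0017] -> xyz yaw [-4.41  2.39  3.54] -0.0 rows 4.9
0.0813 [ 0.46271284 -0.09773994] 0.5735404375068807 0.6019392380327996
0.0933 [ 0.45772593 -0.10700147] 0.8319790136957806 0.6221837083276783
```

Side-camera fit at seated height gives (0.4627,-0.0977), so it is seated.

```bash
python3 -m pendant '[[0.2,-4.43,2.38,0,0],[0.2,-4.43,2.38,0.6,0],[0.2,-4.43,2.38,1.2,0],[0.2,-4.43,2.38,1.8,0],[0.2,-4.43,2.38,2,0]]' >/dev/null
python3 -m pendant '[[0.2,0,0,0,0],[0.2,0,0,0,0],[0.2,0,0,0,0]]'|egrep 'pos|force'
python3 -c "
from h import *
delta(.6413,-.0038,.0447)"
```

```text
tcp_pos: [0.6391, -0.0039, 0.1041]
ft_force: [-0.5, 0.2, 0.5]
t 17.1 tcp [ 0.6391 -0.0039  0.1041] F [-0.5  0.2  0.5] gap 0.397 tilt [-0.0002 -0.0002] -> xyz yaw [-0.06  0.    1.48] -0.0 rows 1.2
```

```bash
python3 -m pendant '[[0.2,-0.05,0,0.5,0],[0.2,-0.05,0,1.0,0],[0.2,-0.05,0,1.45,0],[0.2,-0.05,0,1.45,0],[0.2,-0.05,0,1.45,0]]'|egrep 'pos|force'
python3 -c "
from h import *
delta(.6413,-.0038,.0447)"
python3 -m pendant '[[1,0,0,0,0],[1,0,0,0,0],[1,0,0,0,0],[1,0,0,0,0],[1,0,0,0,0]]'|egrep 'pos|force|gap'
python3 -m pendant '[[1,0,0,-0.4,0],[1,0,0,-1.4,0],[1,0,0,-2.5,0],[1,0,0,-3,0],[1,0,0,-3,0]]'|egrep 'pos|force|gap'
python3 -c "
from h import *
delta(.4525,-.1928,.17)"
```

```text
tcp_pos: [0.6419, -0.0039, 0.0472]
ft_force: [-0.1, -0.5, -0.5]
t 17.6 tcp [ 0.6419 -0.0039  0.0472] F [-0.1 -0.5 -0.5] gap 0.399 tilt [ 0.0017 -0.0002] -> xyz yaw [0.02 0.   0.06] -0.01 rows 0.1
tcp_pos: [0.6426, -0.0034, 0.0468]
ft_force: [-0.7, -0.9, 5.7]
finger_gap: 0.201
tcp_pos: [0.644, -0.0033, 0.1692]
ft_force: [0.2, -0.3, 0.3]
finger_gap: 0.2
t 18.6 tcp [ 0.644  -0.0033  0.1692] F [ 0.2 -0.3  0.3] gap 0.2 tilt [ 0.0071 -0.0006] -> xyz yaw [ 4.79 -4.74 -0.05] 0.0 rows 5.4
```

```bash
python3 -m pendant '[[1,4.73,-4.74,0,0],[1,4.73,-4.74,0,0],[1,4.73,-4.74,0,0],[1,4.73,-4.74,0,0],[1,4.73,-4.74,0,0]]'|egrep 'force|gap'
python3 -c "
from h import *
delta(.4533,-.1928,.11)"
```

```text
ft_force: [1.3, -1.0, 0.0]
finger_gap: 0.203
t 19.1 tcp [ 0.4625 -0.1805  0.1635] F [ 1.3 -1.   0. ] gap 0.203 tilt [-0.0032  0.0016] -> xyz yaw [ 0.23 -0.31  1.34] 0.01 rows 1.1
```

```bash
python3 -m pendant '[[1,0.15,-0.2,0,0],[1,0.15,-0.2,0.5,0],[1,0.15,-0.2,1,0],[1,0.15,-0.2,1.3,0],[1,0.15,-0.2,1.3,0]]'|egrep 'force|gap'
python3 -c "
from h import *
delta(.4533,-.1928,.10)"
```

```text
ft_force: [-0.1, 0.6, -0.1]
finger_gap: 0.2
t 19.6 tcp [ 0.4577 -0.1868  0.111 ] F [-0.1  0.6 -0.1] gap 0.2 tilt [-0.0048  0.0032] -> xyz yaw [ 0.11 -0.15  0.27] 0.0 rows 0.3
```

```bash
python3 -m pendant '[[1,0.1,-0.14,0,0],[1,0.1,-0.14,0.1,0],[1,0.1,-0.14,0.1,0],[1,0.1,-0.14,0.1,0]]'|egrep 'force'
python3 -c "
from h import *
delta(.4533,-.1928,.10)"
```

```text
ft_force: [-0.3, 0.2, -0.7]
t 20.0 tcp [ 0.4555 -0.1939  0.11  ] F [-0.3  0.2 -0.7] gap 0.2 tilt [ 0.0009 -0.0003] -> xyz yaw [0.06 0.03 0.25] -0.0 rows 0.2
```

```bash
python3 -m pendant '[[1,0.05,0.025,0,0],[1,0.05,0.025,0.2,0],[1,0.05,0.025,0.3,0],[1,0.05,0.025,0.3,0]]'|egrep 'pos|force'
python3 -m pendant '[[1,0,0,0.1,0],[1,0,0,0.2,0],[1,0,0,0.2,0]]'|egrep 'pos|force'
python3 -m pendant '[[1,0,0,0.08,0],[1,0,0,0.13,0],[1,0,0,0.13,0]]'|egrep 'pos|force'
```

```text
tcp_pos: [0.4526, -0.1924, 0.0967]
ft_force: [0.6, -0.2, -0.6]
tcp_pos: [0.4528, -0.1925, 0.089]
ft_force: [-0.9, 0.1, -0.2]
tcp_pos: [0.453, -0.1927, 0.0841]
ft_force: [0.6, 0.1, -0.7]
```

Past the foot-on-rim level with no force; the spigot is in.

```bash
python3 -m pendant '[[1,0,0,0.06,0],[1,0,0,0.06,0]]'|egrep 'pos|force'
python3 -m pendant '[[1,0,0,0.05,0],[1,0,0,0.05,0]]'|egrep 'pos|force'
```

```text
tcp_pos: [0.4535, -0.193, 0.0826]
ft_force: [-0.8, 0.7, 2.8]
tcp_pos: [0.4537, -0.1933, 0.0824]
ft_force: [-4.3, 1.7, 16.3]
```

```bash
python3 -m pendant '[[1,0,0,-0.05,0],[0.4,0,0,-0.05,0],[0.4,0,0,-0.05,0],[0.4,0,0,-0.05,0]]'|egrep 'pos|force|gap'
python3 -m pendant '[[0.2,0,0,-0.3,0],[0.2,0,0,-1,0],[0.2,0,0,-2,0],[0.2,0,0,-2.4,0],[0.2,0,0,-2.4,0]]'|egrep 'pos|force|gap'
python3 - <<'E'
from fit import *
im=capture('side');p=camera_params('side');cv2.imwrite('pics/s5.png',im[:,:,::-1])
q=(.453,-.193)
for it in range(3):q,b,e=fit(im,p,(q[0],q[1],.0763),.024,lo=(205,165,90))
print(q,b,e)
delta(.6358,-.1946,.0447)
E
```

```text
tcp_pos: [0.453, -0.1927, 0.0816]
ft_force: [0.7, -0.3, -0.5]
finger_gap: 0.3
tcp_pos: [0.4548, -0.1937, 0.1802]
ft_force: [-0.5, -0.1, -0.7]
finger_gap: 0.401
[ 0.45267044 -0.19085906] 0.9811641913405107 1.0346648893446213
t 22.35 tcp [ 0.4537 -0.193   0.1784] F [0.4 0.8 0.2] gap 0.403 tilt [ 0.0016 -0.0009] -> xyz yaw [-4.55 -0.04  3.35] 0.0 rows 4.5
```

```bash
python3 -m pendant '[[0.2,-4.55,-0.04,0,0],[0.2,-4.55,-0.04,0.6,0],[0.2,-4.55,-0.04,1.2,0],[0.2,-4.55,-0.04,1.7,0],[0.2,-4.55,-0.04,1.8,0]]' >/dev/null
python3 -m pendant '[[0.2,0,0,0,0],[0.2,0,0,0,0],[0.2,0,0,0,0],[0.2,0,0,0,0]]'|egrep 'pos|force'
python3 -c "
from h import *
delta(.6358,-.1946,.0447)"
```

```text
tcp_pos: [0.6349, -0.1948, 0.1079]
ft_force: [-0.5, 0.4, -0.1]
t 23.25 tcp [ 0.6349 -0.1948  0.1079] F [-0.5  0.4 -0.1] gap 0.402 tilt [ 0.0023 -0.001 ] -> xyz yaw [-0.02  0.01  1.58] -0.0 rows 1.3
```

```bash
python3 -m pendant '[[0.2,-0.04,0,0.5,0],[0.2,-0.04,0,1.0,0],[0.2,-0.04,0,1.56,0],[0.2,-0.04,0,1.56,0],[0.2,-0.04,0,1.56,0]]'|egrep 'pos|force'
python3 -m pendant '[[0.2,0,0,0,0],[1,0,0,0,0],[1,0,0,0,0],[1,0,0,0,0],[1,0,0,0,0]]'|egrep 'pos|force|gap'
python3 -m pendant '[[1,0,0,0,0],[1,0,0,-0.3,0],[1,0,0,-1.4,0],[1,0,0,-2.5,0],[1,0,0,-3.2,0]]'|egrep 'pos|force|gap'
python3 -c "
from h import *
delta(.4837,.0914,.18)"
```

```text
tcp_pos: [0.6367, -0.1946, 0.0448]
ft_force: [0.7, -0.5, 0.3]
tcp_pos: [0.6371, -0.1946, 0.0443]
ft_force: [-0.7, 0.0, 2.8]
finger_gap: 0.207
tcp_pos: [0.6379, -0.1947, 0.1754]
ft_force: [0.5, 0.2, -0.7]
finger_gap: 0.202
t 24.75 tcp [ 0.6379 -0.1947  0.1754] F [ 0.5  0.2 -0.7] gap 0.202 tilt [ 0.0038 -0.0013] -> xyz yaw [ 3.85  7.15 -0.14] 0.0 rows 6.5
```

```bash
python3 -m pendant '[[1,3.82,7.15,-0.1,0],[1,3.82,7.15,-0.1,0],[1,3.82,7.15,-0.1,0],[1,3.82,7.15,-0.1,0],[1,3.82,7.15,-0.1,0]]'|egrep 'force|gap'
python3 -c "
from h import *
delta(.4847,.0914,.18)"
```

```text
ft_force: [0.6, 0.8, 0.1]
finger_gap: 0.205
t 25.25 tcp [0.5177 0.0277 0.1751] F [0.6 0.8 0.1] gap 0.205 tilt [0.0003 0.0006] -> xyz yaw [ 0.83  1.59 -0.12] -0.01 rows 1.4
```

```bash
python3 -m pendant '[[1,0.8,1.5,0,0],[1,0.8,1.5,0,0],[1,0.8,1.5,0.5,0],[1,0.8,1.5,1.2,0],[1,0.8,1.5,1.3,0]]'|egrep 'force|gap'
python3 -m pendant '[[1,0,0,0,0],[1,0,0,0,0]]'|egrep 'force|gap'
python3 -c "
from h import *
delta(.4847,.0914,.115)"
```

```text
ft_force: [-0.1, 0.4, 0.1]
finger_gap: 0.205
ft_force: [0.5, -0.2, 0.3]
finger_gap: 0.202
t 25.95 tcp [0.488  0.086  0.1237] F [ 0.5 -0.2  0.3] gap 0.202 tilt [0.0017 0.0002] -> xyz yaw [0.08 0.14 0.22] -0.0 rows 0.2
```

```bash
python3 -m pendant '[[1,0.08,0.14,0.2,0],[1,0.08,0.14,0.3,0],[1,0.08,0.14,0.3,0],[1,0.08,0.14,0.3,0]]'|egrep 'force'
python3 -c "
from h import *
delta(.4847,.0914,.105)"
```

```text
ft_force: [-0.1, 0.0, -0.4]
t 26.35 tcp [0.4839 0.0917 0.1107] F [-0.1  0.  -0.4] gap 0.205 tilt [0.0001 0.    ] -> xyz yaw [-0.02 -0.01  0.14] 0.0 rows 0.1
```

```bash
python3 -m pendant '[[1,-0.01,0,0.15,0],[1,-0.01,0,0.25,0],[1,-0.01,0,0.25,0]]'|egrep 'pos|force'
python3 -m pendant '[[1,0,0,0.1,0],[1,0,0,0.15,0],[1,0,0,0.15,0]]'|egrep 'pos|force'
python3 -m pendant '[[1,0,0,0.08,0],[1,0,0,0.1,0],[1,0,0,0.1,0]]'|egrep 'pos|force'
```

```text
tcp_pos: [0.4836, 0.0916, 0.0999]
ft_force: [-0.2, -0.7, -0.5]
tcp_pos: [0.484, 0.0917, 0.0944]
ft_force: [-0.5, -0.8, -0.3]
tcp_pos: [0.4841, 0.0917, 0.0906]
ft_force: [0.8, -0.0, -1.0]
```

```bash
python3 -m pendant '[[1,0,0,0.05,0],[1,0,0,0.05,0]]'|egrep 'pos|force'
python3 -m pendant '[[1,0,0,0.05,0],[1,0,0,0.05,0]]'|egrep 'pos|force'
```

```text
tcp_pos: [0.4844, 0.0917, 0.0903]
ft_force: [-3.5, -0.6, 9.0]
tcp_pos: [0.4845, 0.0917, 0.0902]
ft_force: [-6.2, -1.1, 23.0]
```

Seated (0.0903 against an expected 0.0895). Release, retreat and check.

```bash
python3 -m pendant '[[1,0,0,-0.06,0],[0.4,0,0,-0.06,0],[0.4,0,0,-0.06,0],[0.4,0,0,-0.06,0]]'|egrep 'pos|force|gap'
python3 -m pendant '[[0.2,0,0,-0.3,0],[0.2,0,0,-1,0],[0.2,0,0,-2,0],[0.2,0,0,-3,0],[0.2,0,0,-4,0]]'|egrep 'pos|force|gap'
python3 -m pendant '[[0.2,0.8,-1.5,-1,0],[0.2,0.8,-1.5,-1,0],[0.2,0.8,-1.5,-1,0],[0.2,0.8,-1.5,-1,0]]'|egrep 'pos|force|gap'
python3 - <<'E'
from fit import *
im=capture('side');p=camera_params('side');im2=capture('wrist');p2=camera_params('wrist');g=im2.copy()
for n,z in dict(tiny=.0763,small=.0813,medium=.0863,large=.0913).items():
    x,y,_,r=BOX[n]
    for I,P,l in((im,p,(205,165,90)),(im2,p2,None)):
        q=(x,y)
        for it in range(3):q,b,e=fit(I,P,(q[0],q[1],z),r,lo=l if l else (215,175,100),dbg=g if l is None else None)
        print(n,np.round(q,4),round(b,2),round(e,2))
cv2.imwrite('pics/e1.png',cv2.resize(im[150:320,230:460],(800,591),interpolation=2)[:,:,::-1])
cv2.imwrite('pics/e2.png',g[:,:,::-1])
E
```

```text
tcp_pos: [0.484, 0.0917, 0.0887]
ft_force: [-0.2, -0.7, -0.5]
finger_gap: 0.295
tcp_pos: [0.484, 0.0917, 0.2513]
ft_force: [1.4, -0.1, 0.5]
finger_gap: 0.397
tcp_pos: [0.4523, 0.0318, 0.2896]
ft_force: [-0.0, 0.3, -0.8]
finger_gap: 0.4
tiny [ 0.4528 -0.1907] 1.01 1.02
tiny [ 0.4515 -0.1893] 0.51 1.33
small [ 0.4627 -0.0977] 0.57 0.6
small [ 0.4616 -0.0958] 0.58 0.34
medium [0.484  0.0938] 0.67 0.74
medium [0.4815 0.0941] -0.07 1.76
large [ 0.4705 -0.0016] 0.78 0.39
large [ 4.695e-01 -1.000e-04] 0.99 0.38
```

View pics/e1.png

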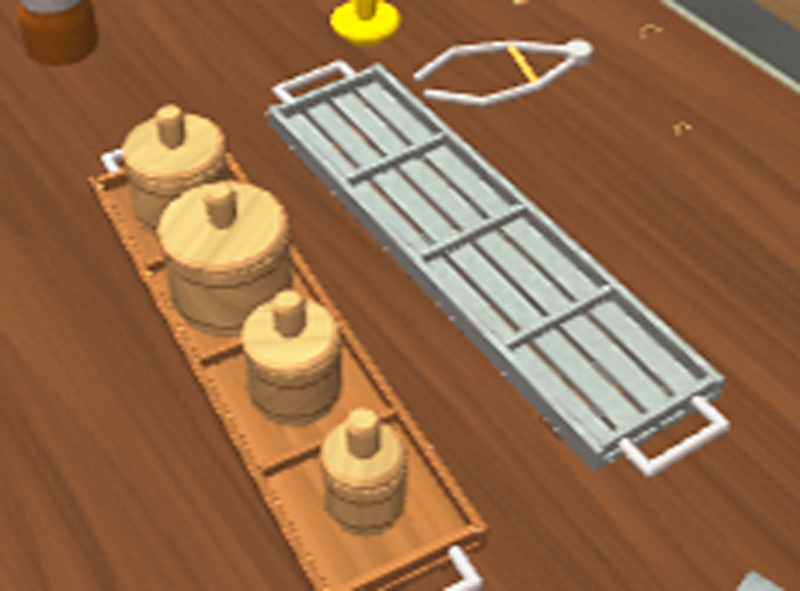

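View pics/e2.png

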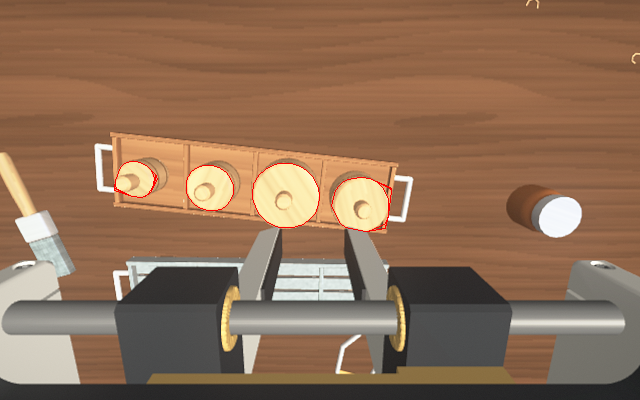

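All four lids look flush and concentric on their boxes, seen at side crop (172,150), (225,240), (290,340) and (363,460). The jar and brush look untouched and the arm is clear.

```bash
python3 -c "
from workcell import ticket,status
print(status.get_state()['t']);ticket.job_done()"
```

```text
29.05
the job is handed in; nothing more can be done
```

All four lids are on the boxes of their own diameter. I handed the job in at 29 s of the 112 s allowed; the hand-in gives no verdict.

- **Moves:** I gripped each beech lid by its knob and lowered it until it met the rim. I stopped each push when the wrist read 16–35 N. The highest, about 35 N, was on the large lid. The yellow look-alike was left alone.
- **Seating:** Each lid seated within about 1 mm of the height expected for flange on rim. In the last side and wrist pictures all four look flush and concentric, with the arm clear and the jar and brush where they stood.
- **Disagreements:**
  - My first estimate of the rim heights was about 12 mm too low. A reading from all three cameras corrected it after the first contact on the large box.
  - The final circle fits put the lids mostly within 2–3 mm of the box centres. The tiny lid (both cameras) and the medium lid (wrist camera) had fit errors of 1–2 pixels. On the tiny lid the wrist fit was about 3.5–4 mm off in y, because the knob spoils its outline.

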